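# Feel along the shoe stretcher for splinters

### The job

Check the wooden shoe stretcher for splinters with closed fingertips: run them along its centre line from the back of the heel, over the heel block, the steel stem and the forefoot block towards the toe, brushing the surface or skimming a centimetre or so above it and skipping no part, then rest them on the soft rubber pad on the toe so that it is pressed part of the way down but not to the bottom. Do it gently, without grasping, shifting or lifting the stretcher, and leave the other things on the bench alone. Finish while holding the fingertips there, with the pad still partly pressed.

Things in the scene. Friction and masses are not known exactly. Their poses are not given: they have to be found in the camera images.
- stretcher: Loose shoe stretcher, 0.8 kg, 276 to 306 long: round-backed forefoot block of pale wood (68 wide, 157 long, 75 high), flat steel stem 22 wide behind it, pale wooden heel block (56 wide, 75 long, 59 high) on the stem. Origin on the bench under the rear of the forefoot; +y runs along the centre line from heel to toe, z up. The forefoot spans y = -25 to +131; its centre line is its highest line.
- heel_back (a point): Point on top of the wooden heel block on the centre line, 15 mm from its rear end, about 57 mm above the bench; axes as the stretcher's.
- heel_front (a point): Point on top of the heel block on the centre line, 40 mm ahead of heel_back and 20 mm from the block's front end, about 57 mm above the bench.
- stem_mid (a point): Point on the centre line of the top of the steel stem, 25 mm behind the forefoot block, 48 mm above the bench. Open gap between heel block and forefoot block: 45 to 75 mm.
- instep (a point): Point on the highest line of the forefoot block, 20 mm from its rear end, about 74 mm above the bench.
- ridge (a point): Point on the highest line of the forefoot block, 43 mm ahead of instep, about 73 mm above the bench. The wood falls from here to 62 mm at the pad.
- pad_top (a point): Centre of the top face of the round black rubber pad on the toe (28 diameter, standing 12 out of the wood, top 74 mm above the bench unpressed), 54 mm ahead of ridge. It moves down with the pad.
- toe_pad (a joint): How far the rubber pad is pressed straight down, m: 0 free, 0.008 at the bottom. It springs back; it needs about 0.6 N per mm, 5 N at the bottom.
- heel (a joint): How far the heel block has been pulled out along the stem, away from the toe, m: 0 to 0.030. A stiff slide (8 N); it is to stay as found.
- dog_bowl: Bystander: round stainless dog bowl, 170 diameter, 55 high, origin at the centre of its underside.
- jar: Bystander: glass jar with a steel screw lid, 90 diameter, 130 high, origin at the centre of its underside.
- bike_light: Bystander: yellow bike light, 34 x 81 x 38 high, origin at the centre of its underside.
- headlamp: Bystander: grey plastic headlamp without its strap, about 57 x 84 x 36 high, origin at the centre of its underside.

How it is judged:
By the outcome, as a careful person would: the job done as asked, in the order asked, and still so for the second after the job is handed in, while the arm keeps its last pose, push and grip.
It also fails if it takes over 45 s, if anything falls off the work surface, if the arm or the gripper's body presses on something with over 40 N, if the wrist force passes 120 N, or if a joint passes its speed limit or range.

### The arm

A 6-joint arm with a two-finger parallel gripper is mounted at the origin on the work surface. World frame = base frame: x ahead of the robot, y to its left, z up, the work surface at z = 0. Lengths are in m, angles in rad, forces in N, time in s.
With the tool pointing down it reaches from about 0.375 to 0.9 m from the base axis. Payload 3.1 kg.
Tool frame: the origin (TCP) lies between the finger pads, 19 mm behind the fingertips; this is the grasp point; z points along the fingers, y is the line along which they close (so a half turn about z gives the same grasp; the last joint's range is limited). The gripper opens to 85 mm and grips with 20 to 120 N. Pads are 22 mm wide; open, the fingers measure 114 mm over their backs; the gripper's body (76 mm by 85 mm) begins 54 mm behind the grasp point. The pads swing forward as they close: fully open they stand 13 mm farther back than shut.
Start: joints at [-1.409, 0.527, 1.433, -0, 1.181, -0.178], TCP at [0.208, -0.589, 0.25] pointing down, gripper open.
Joint ranges: [-3.08, 3.08], [-0.75, 2.2], [0.22, 2.44], [-1.43, 4.57], [0, 2.65], [-2.85, 2.85]. Speed limits (rad/s): [2.79, 2.79, 3.14, 3.14, 3.14, 3.14].

### API

Orientations are given as a unit quaternion [x, y, z, w].
In Python, from station import sense, vision, order gives the robot as it stands.
- The arm moves only by the shell command python3 -m crank 'ROWS' [OPENING] [FORCE]. ROWS is JSON, a list of rows, each an object with "dp": the shift along the world's x, y, z in units of 30 mm (1.0 is 30 mm), a list of three; "angular": the turn, a rotation vector about the world's x, y, z in degrees, a list of three. In form: [{"dp": [dx, dy, dz], "angular": [ax, ay, az]}, ...]. A call has 1 to 20 rows; each row shifts and turns the commanded pose from where the row before left it; what a row does not reach is not made up. A row lasts 1/10 s, in which the tool goes at most 50 mm and 8.59 degrees, less where a joint would pass 70% of its speed; a pose out of reach is approached as far as the arm can. A call is refused whole if a number of a shift passes 1 or a number of a turn 8.59, either way. A call with a gripper value outside its range is refused whole. OPENING is the closure, from 0 (fully open) to 1 (shut), set as the call begins (- or left out, the last holds). The fingers move at their own pace and stop on an object; FORCE is the grip in N (left out, the last holds). Time passes only in rows, so rows that do not move let the fingers close. It gives the time, the measured TCP pose, the force, the opening and the grip force at its end, in the units of the state.
- sense(): the state, without advancing time (a new reading comes with each control period).
- vision.snapshot(name): name is "scene" or "top" or "wrist"; returns a dict with "image" (400x640x3 uint8, blue, green, red), "range_z" (400x640 float32, m along the optical axis (not along the pixel's ray), 0 where there is no reading), "mtx" (3x3 intrinsics, pixels), "dist" ([k1, k2, p1, p2, k3] as OpenCV has them; the pictures are not rectified), "pose" (4x4, takes a point from camera to world coordinates); the wrist camera has in their place "mount" (4x4, takes a point from camera to tool coordinates, whose origin is the TCP and whose axes are the flange's). Camera axes: x right, y down, z forward; pixel columns grow to the right and rows downward; lengths in m; the calibration is good to about 2 mm. A picture is of the moment at which its call begins: read the wrist's pose just before it.
- order.sign_off(): hands the job in; it is judged then, once.
The state is a dict: "t": time; "q": joint angles; "qd": joint speeds; "tau": joint torques, N m; "tcp_pos": TCP position; "tool_rot": TCP orientation; "force": force on the tool from outside, world axes, zero at the start; "ft_torque": the same for the moment, N m; "finger_gap": opening from 0.0 (shut) to 1.0 (fully open); "gripper_force": force on a finger pad.
Only numpy, scipy, OpenCV 4.12 (cv2) and the standard library are available. Lean on these libraries where they do the work, as an engineer would, in place of code of your own. Each camera call takes 0.05 s, during which the arm holds its last target. There are 200 camera calls.

## Working session

There is one attempt and no reset: what is moved stays moved. The work goes in short steps, Python scripts to look and compute and a shell command to move; the robot and the scene stay as the last step left them, time stands still between calls to the robot, and variables do not carry over. Pictures are saved under pics/ and viewed, at most 10 in all, crops included, and the job is handed in when it is done.

```bash
mkdir -p pics
cat > h.py <<'E'
import numpy as np,cv2
from station import sense,vision,order
def cloud(s):
    h,w=s['range_z'].shape
    u,v=np.meshgrid(np.arange(w),np.arange(h))
    p=cv2.undistortPoints(np.stack([u,v],-1).reshape(-1,1,2).astype(np.float64),s['mtx'],s['dist']).reshape(h,w,2)
    z=s['range_z'][...,None]
    P=np.concatenate([p*z,z],-1)@s['pose'][:3,:3].T+s['pose'][:3,3]
    P[s['range_z']<=0]=np.nan
    return P
E
python3 - <<'E'
from h import *
for n in ['top','scene']:
    s=vision.snapshot(n); cv2.imwrite(f'pics/{n}.png',s['image']); np.save(f'{n}.npy',cloud(s)); np.save(f'{n}_im.npy',s['image'])
    print(n,s['pose'].round(3).tolist())
st=sense();print(st)
E
```

```text
top [[-0.0, -0.995, 0.104, 0.532], [-1.0, -0.001, -0.011, 0.001], [0.011, -0.104, -0.995, 1.04], [0.0, 0.0, 0.0, 1.0]]
scene [[-0.52, 0.458, -0.721, 1.405], [0.854, 0.286, -0.435, 0.47], [0.007, -0.842, -0.539, 0.641], [0.0, 0.0, 0.0, 1.0]]
{'t': 0.1, 'q': array([-1.40952233e+00,  5.28366790e-01,  1.43380155e+00, -1.11051173e-05,
        1.18142682e+00, -1.78514083e-01]), 'qd': array([-1.18036624e-03, -1.50997406e-03, -3.49875890e-03,  8.63919779e-05,
        6.85717331e-04,  9.18199116e-04]), 'tau': array([-1.40701554e-04, -4.43303239e+01, -1.78587109e+01, -1.67731828e-04,
        3.91122478e-03, -3.66929356e-06]), 'tcp_pos': array([ 0.20821872, -0.58862936,  0.24912669]), 'tool_rot': array([ 9.85601837e-01,  1.69079911e-01,  3.49606909e-06, -1.00125633e-03]), 'force': array([ 0.62086094,  0.22287422, -0.42202981]), 'ft_torque': array([-0.0030793 , -0.0014977 , -0.02073363]), 'gripper_force': 0.0, 'finger_gap': 1.0043201034380158}
```

View pics/top.png

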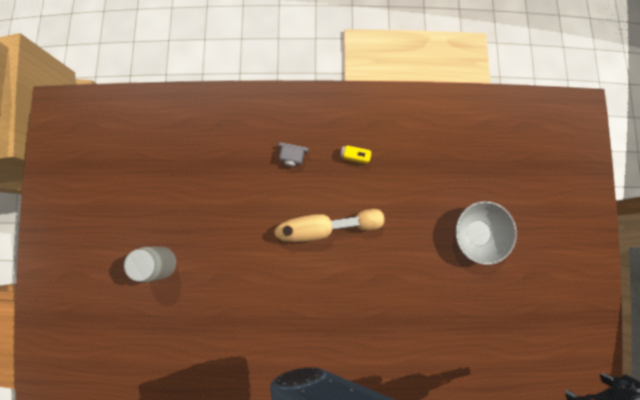

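View pics/scene.png

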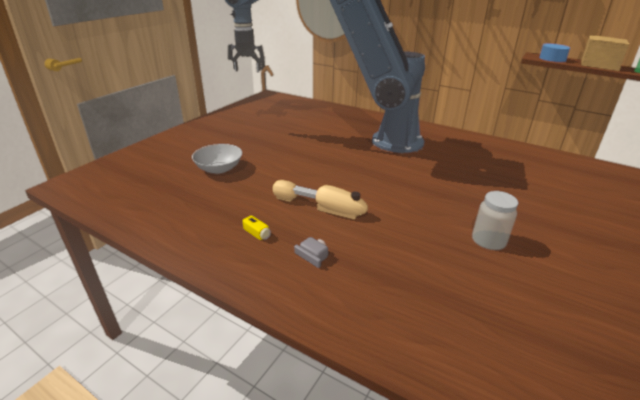

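The top view shows the stretcher with its heel at (371,219), the stem at (345,224), the forefoot at (303,228) and the pad at (287,231). The headlamp, bike light, bowl and jar are clear of it.

Run:
```python
from h import *
def seg(n,box):
    P=np.load(n+'.npy');im=np.load(n+'_im.npy');u0,u1,v0,v1=box
    hsv=cv2.cvtColor(im,cv2.COLOR_BGR2HSV)
    P=P[v0:v1,u0:u1].reshape(-1,3);hsv=hsv[v0:v1,u0:u1].reshape(-1,3)
    ok=np.isfinite(P[:,2]); return P[ok],hsv[ok]
for n,box in [('top',(262,400,200,250)),('scene',(262,380,170,225))]:
    P,h=seg(n,box); m=(P[:,2]>.02)&(P[:,2]<.1); Q=P[m];hq=h[m]
    c=Q[:,:2].mean(0)
    rect=cv2.minAreaRect(Q[:,:2].astype(np.float32)*1000)
    d=np.linalg.svd(Q[:,:2]-c,full_matrices=False)[2][0]; d*=np.sign(d[1])
    blk=(hq[:,2]<70)&(Q[:,2]>.055)
    pad=Q[blk]; print(n,'rect',rect,'dir',d,'pad',pad.mean(0),np.median(pad[:,2]),len(pad))
    s=(Q[:,:2]-c)@d; t=(Q[:,:2]-c)@[-d[1],d[0]]
    print('c',c,'s',s.min(),s.max(),'pad s,t',(pad[:,:2].mean(0)-c)@d,(pad[:,:2].mean(0)-c)@[-d[1],d[0]])
    for a in np.arange(-.16,.16,.01):
        k=(s>=a)&(s<a+.01)
        if k.sum(): 
            mid=c+d*(a+.005)+np.array([-d[1],d[0]])*(t[k].min()+t[k].max())/2
            print(f'{a:.2f} z {np.percentile(Q[k,2],95):.3f} w {np.ptp(t[k]):.3f} tmid {(t[k].min()+t[k].max())/2:.4f}',mid.round(4))
```

```text
top rect ((578.4089965820312, -25.017135620117188), (67.13178253173828, 294.0234069824219), 8.02682876586914) dir [-0.14148798  0.98993997] pad [0.56204434 0.08462733 0.07374067] 0.07359469825307424 28
c [ 0.57637682 -0.01627024] s -0.15594360680417815 0.13806774476093833 pad s,t 0.10191041075009341 -8.750175235828876e-05
-0.16 z 0.052 w 0.033 tmid -0.0016 [ 0.5999 -0.1695]
-0.15 z 0.058 w 0.049 tmid -0.0005 [ 0.5974 -0.1597]
-0.14 z 0.059 w 0.053 tmid -0.0002 [ 0.5957 -0.1499]
-0.13 z 0.060 w 0.056 tmid -0.0006 [ 0.5947 -0.1399]
-0.12 z 0.059 w 0.054 tmid -0.0008 [ 0.5935 -0.13  ]
-0.11 z 0.058 w 0.050 tmid -0.0002 [ 0.5915 -0.1202]
-0.10 z 0.055 w 0.047 tmid -0.0000 [ 0.5898 -0.1103]
-0.09 z 0.051 w 0.033 tmid -0.0000 [ 0.5884 -0.1004]
-0.08 z 0.050 w 0.020 tmid -0.0002 [ 0.5872 -0.0905]
-0.07 z 0.050 w 0.022 tmid -0.0006 [ 0.5861 -0.0805]
-0.06 z 0.051 w 0.020 tmid -0.0002 [ 0.5844 -0.0707]
-0.05 z 0.050 w 0.022 tmid -0.0006 [ 0.5833 -0.0607]
-0.04 z 0.051 w 0.020 tmid -0.0003 [ 0.5816 -0.0509]
-0.03 z 0.050 w 0.022 tmid -0.0006 [ 0.5805 -0.0409]
-0.02 z 0.062 w 0.035 tmid -0.0010
[... 1876 characters left out ...]
86 -0.0163]
-0.01 z 0.075 w 0.049 tmid 0.0078 [ 0.5861 -0.0066]
0.00 z 0.075 w 0.045 tmid 0.0058 [0.5867 0.0036]
0.01 z 0.075 w 0.050 tmid 0.0063 [0.5849 0.0134]
0.02 z 0.074 w 0.051 tmid 0.0063 [0.5836 0.0233]
0.03 z 0.073 w 0.053 tmid 0.0072 [0.5813 0.0331]
0.04 z 0.072 w 0.054 tmid 0.0094 [0.5777 0.0427]
0.05 z 0.071 w 0.048 tmid 0.0073 [0.5785 0.0529]
0.06 z 0.068 w 0.047 tmid 0.0069 [0.5775 0.0629]
0.07 z 0.067 w 0.040 tmid 0.0056 [0.5775 0.073 ]
0.08 z 0.075 w 0.047 tmid 0.0083 [0.5734 0.0825]
0.09 z 0.075 w 0.039 tmid 0.0075 [0.5729 0.0925]
0.10 z 0.069 w 0.037 tmid 0.0093 [0.5698 0.1022]
0.11 z 0.052 w 0.034 tmid 0.0122 [0.5655 0.1117]
0.12 z 0.043 w 0.021 tmid 0.0137 [0.5627 0.1214]
```

```bash
python3 -m crank '[{"dp":[0.5,0.5,0],"angular":[0,0,-3]},{"dp":[1,1,0],"angular":[0,0,-4.25]},{"dp":[1,1,0],"angular":[0,0,-4.25]},{"dp":[1,1,0],"angular":[0,0,0]},{"dp":[1,1,0],"angular":[0,0,0]},{"dp":[1,1,0],"angular":[0,0,0]},{"dp":[1,1,0],"angular":[0,0,0]},{"dp":[1,1,0],"angular":[0,0,0]},{"dp":[1,1,0],"angular":[0,0,0]},{"dp":[1,1,0],"angular":[0,0,0]},{"dp":[1,1,0],"angular":[0,0,0]},{"dp":[1,1,0],"angular":[0,0,0]},{"dp":[1,1,0],"angular":[0,0,0]},{"dp":[0.57,0.97,-0.6],"angular":[0,0,0]},{"dp":[0,0,-0.7],"angular":[0,0,0]},{"dp":[0,0,-0.7],"angular":[0,0,0]},{"dp":[0,0,-0.6],"angular":[0,0,0]},{"dp":[0,0,0],"angular":[0,0,0]},{"dp":[0,0,0],"angular":[0,0,0]}]' 1 20
python3 - <<'E'
from h import *
st=sense(); s=vision.snapshot('scene'); P=cloud(s); p=st['tcp_pos']; print(p,st['tool_rot'],st['force'],st['finger_gap'])
d=np.hypot(P[...,0]-p[0],P[...,1]-p[1])
m=(d<.06)&(P[...,2]>p[2]-.06)&(P[...,2]<p[2]+.06)
v,u=np.where(m);print('tcp-z of lowest',np.sort(p[2]-P[m][:,2])[-25:].round(4))
low=m&(P[...,2]<p[2]-.005); print(low.sum(),P[low].mean(0))
v0,v1,u0,u1=v.min()-50,v.max()+90,u.min()-60,u.max()+100
cv2.imwrite('pics/tip.png',cv2.resize(s['image'][max(v0,0):v1,max(u0,0):u1],None,fx=2.5,fy=2.5)[:600,:800]);print(v0,v1,u0,u1)
E
```

```text
t: 2.0
tcp_pos: [0.6003, -0.1851, 0.1717]
tool_rot: [0.998, 0.069, -0.0, -0.0]
force: [0.0, -0.2, 1.1]
finger_gap: -0.002
gripper_force: 0.0
[ 0.60028121 -0.18508993  0.17170897] [ 9.97584509e-01  6.94611779e-02 -4.62518576e-04 -2.79562122e-04] [ 0.00806277 -0.17570818  1.129419  ] -0.0018632268541508615
tcp-z of lowest [0.0062 0.0065 0.0065 0.0066 0.0067 0.0073 0.0075 0.0077 0.0091 0.0093
 0.0094 0.0095 0.0103 0.0109 0.0111 0.0117 0.0118 0.0121 0.0129 0.0131
 0.0143 0.0162 0.0162 0.0164 0.0171]
27 [ 0.60786839 -0.1811269   0.16141155]
72 241 188 384
```

View pics/tip.png

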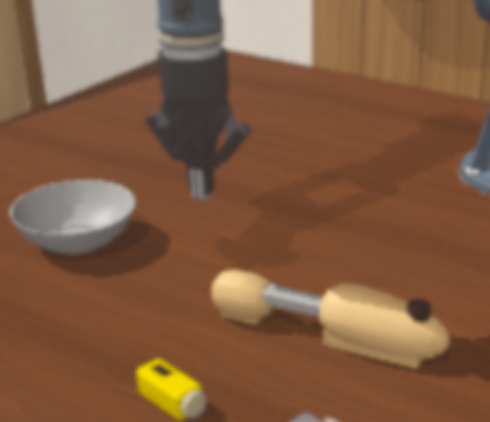

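The fingers are shut and their tips sit about 19 mm below the TCP, roughly above the back of the heel. Next I descend to about 7 mm above the heel.

```bash
python3 -m crank '[{"dp":[0,0,-0.6],"angular":[0,0,0]},{"dp":[0,0,-0.8],"angular":[0,0,0]},{"dp":[0,0,-0.8],"angular":[0,0,0]},{"dp":[0,0,-0.5],"angular":[0,0,0]},{"dp":[0,0,-0.25],"angular":[0,0,0]},{"dp":[0,0,0],"angular":[0,0,0]},{"dp":[0,0,0],"angular":[0,0,0]}]'
```

```text
t: 2.75
tcp_pos: [0.6012, -0.1856, 0.0845]
tool_rot: [0.998, 0.069, 0.001, 0.0]
force: [-1.2, -0.2, 0.5]
finger_gap: -0.001
gripper_force: 0.0
```

```bash
python3 -m crank '[{"dp":[-0.04,0.25,-0.05],"angular":[0,0,0]},{"dp":[-0.04,0.25,-0.02],"angular":[0,0,0]},{"dp":[-0.035,0.25,0],"angular":[0,0,0]},{"dp":[-0.035,0.25,0],"angular":[0,0,0]},{"dp":[-0.035,0.25,0],"angular":[0,0,0]},{"dp":[-0.035,0.25,0],"angular":[0,0,0]},{"dp":[-0.035,0.25,0],"angular":[0,0,0]},{"dp":[-0.035,0.25,0],"angular":[0,0,0]},{"dp":[-0.035,0.25,0],"angular":[0,0,0]},{"dp":[-0.035,0.25,0],"angular":[0,0,0]},{"dp":[0,0,0],"angular":[0,0,0]}]'
```

```text
t: 3.85
tcp_pos: [0.5892, -0.1089, 0.0813]
tool_rot: [0.998, 0.07, -0.0, -0.0]
force: [0.3, -0.2, -0.6]
finger_gap: 0.004
gripper_force: 0.0
```

```bash
python3 -m crank '[{"dp":[-0.028,0.23,-0.02],"angular":[0,0,0]},{"dp":[-0.028,0.23,-0.02],"angular":[0,0,0]},{"dp":[-0.028,0.23,-0.05],"angular":[0,0,0]},{"dp":[-0.028,0.23,-0.05],"angular":[0,0,0]},{"dp":[-0.028,0.23,-0.05],"angular":[0,0,0]},{"dp":[-0.028,0.2,0],"angular":[0,0,0]},{"dp":[-0.028,0.2,0],"angular":[0,0,0]},{"dp":[-0.028,0.2,0],"angular":[0,0,0]},{"dp":[0,0,0],"angular":[0,0,0]},{"dp":[0,0,0],"angular":[0,0,0]}]'
```

```text
t: 4.85
tcp_pos: [0.5831, -0.0575, 0.0758]
tool_rot: [0.998, 0.07, 0.0, 0.0]
force: [-0.6, -0.9, 0.2]
finger_gap: -0.006
gripper_force: 0.0
```

Run:
```python
from h import *
s=vision.snapshot('scene');cv2.imwrite('pics/stem.png',cv2.resize(s['image'][110:240,220:400],None,fx=4,fy=4,interpolation=cv2.INTER_CUBIC))
```

```text
(no output)
```

View pics/stem.png

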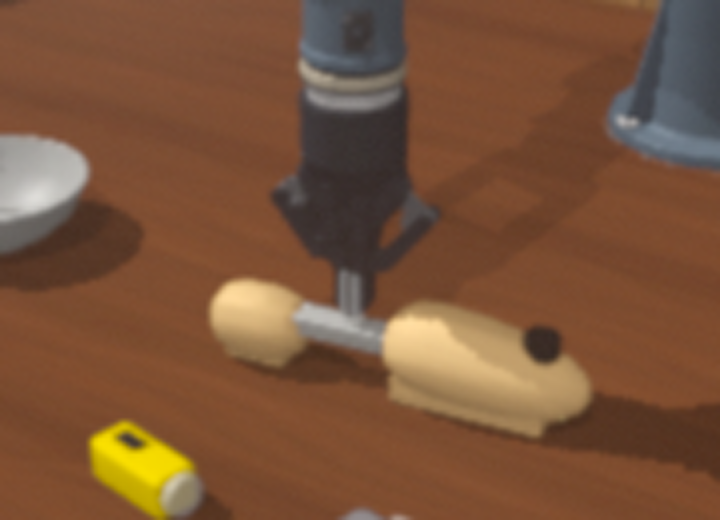

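The view shows the shut tips just above the stem at crop (350,315), with a gap to both blocks. Next I step up over the rear of the forefoot.

```bash
python3 -m crank '[{"dp":[-0.02,0.17,0],"angular":[0,0,0]},{"dp":[0,0,0.3],"angular":[0,0,0]},{"dp":[0,0.05,0.3],"angular":[0,0,0]},{"dp":[-0.03,0.2,0.1],"angular":[0,0,0]},{"dp":[-0.035,0.25,0.07],"angular":[0,0,0]},{"dp":[-0.035,0.25,0.03],"angular":[0,0,0]},{"dp":[-0.035,0.25,0],"angular":[0,0,0]},{"dp":[-0.035,0.25,0],"angular":[0,0,0]},{"dp":[-0.035,0.25,0],"angular":[0,0,0]},{"dp":[-0.035,0.25,0],"angular":[0,0,0]},{"dp":[0,0,0],"angular":[0,0,0]}]'
```

```text
t: 6.0
tcp_pos: [0.5746, 0.0012, 0.0995]
tool_rot: [0.998, 0.07, -0.0, -0.0]
force: [-0.2, 0.7, -0.2]
finger_gap: 0.002
gripper_force: 0.0
```

```bash
python3 -m crank '[{"dp":[-0.037,0.248,-0.01],"angular":[0,0,0]},{"dp":[-0.037,0.248,-0.03],"angular":[0,0,0]},{"dp":[-0.037,0.248,-0.03],"angular":[0,0,0]},{"dp":[-0.037,0.248,-0.02],"angular":[0,0,0]},{"dp":[-0.037,0.248,0],"angular":[0,0,0]},{"dp":[-0.037,0.248,0],"angular":[0,0,0]},{"dp":[-0.037,0.248,0],"angular":[0,0,0]},{"dp":[-0.037,0.248,0],"angular":[0,0,0]},{"dp":[-0.037,0.248,0],"angular":[0,0,0]},{"dp":[-0.037,0.248,0],"angular":[0,0,0]},{"dp":[-0.037,0.248,0],"angular":[0,0,0]},{"dp":[0,0,0],"angular":[0,0,0]},{"dp":[0,0,0],"angular":[0,0,0]}]'
python3 - <<'E'
from h import *
F=[]
for i in range(8):
    s=vision.snapshot('scene'); st=sense();F.append(np.r_[st['force'],st['tcp_pos']])
print(np.mean(F,0).round(4),np.std(F,0).round(4))
cv2.imwrite('pics/pad.png',cv2.resize(s['image'][110:240,220:400],None,fx=4,fy=4,interpolation=cv2.INTER_CUBIC))
E
```

```text
t: 7.3
tcp_pos: [0.5629, 0.082, 0.097]
tool_rot: [0.998, 0.07, 0.0, 0.0]
force: [1.0, 0.0, 0.7]
finger_gap: -0.006
gripper_force: 0.0
[-0.0342 -0.0762 -0.1735  0.563   0.0815  0.097 ] [2.702e-01 5.614e-01 4.722e-01 0.000e+00 1.000e-04 0.000e+00]
```

View pics/pad.png

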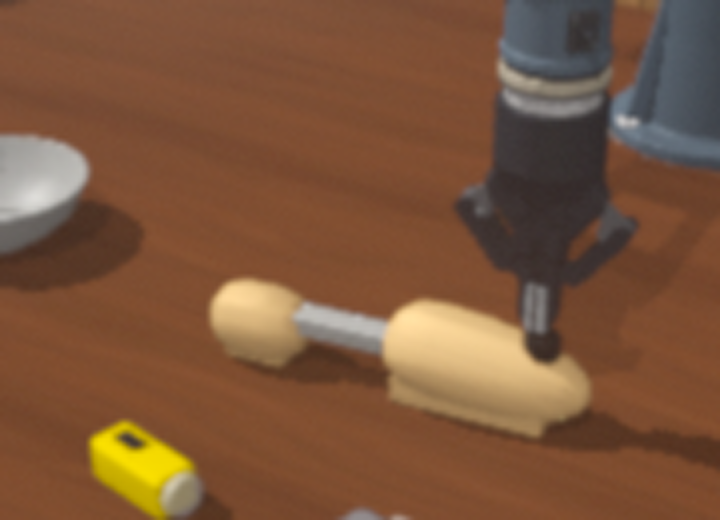

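The tips are over the pad, perhaps 1–2 mm behind its centre. I nudge forward and start pressing.

```bash
cat > f.py <<'E'
from h import *
F=[]
for i in range(10):
    s=vision.snapshot('scene'); st=sense();F.append(np.r_[st['force'],st['tcp_pos']])
print(st['t'],np.mean(F,0).round(4),np.std(F,0).round(2))
E
python3 -m crank '[{"dp":[-0.007,0.06,0],"angular":[0,0,0]},{"dp":[0,0,-0.06],"angular":[0,0,0]},{"dp":[0,0,-0.06],"angular":[0,0,0]},{"dp":[0,0,-0.05],"angular":[0,0,0]},{"dp":[0,0,0],"angular":[0,0,0]},{"dp":[0,0,0],"angular":[0,0,0]}]'; python3 f.py
python3 -m crank '[{"dp":[0,0,-0.035],"angular":[0,0,0]},{"dp":[0,0,-0.035],"angular":[0,0,0]},{"dp":[0,0,0],"angular":[0,0,0]},{"dp":[0,0,0],"angular":[0,0,0]},{"dp":[0,0,0],"angular":[0,0,0]}]'; python3 f.py
```

```text
t: 8.3
tcp_pos: [0.5626, 0.0837, 0.0919]
tool_rot: [0.998, 0.07, -0.0, -0.0]
force: [-1.1, -0.5, -0.1]
finger_gap: -0.003
gripper_force: 0.3
8.8 [-0.1028  0.1921  0.7225  0.5626  0.0836  0.0919] [0.64 0.44 0.57 0.   0.   0.  ]
t: 9.3
tcp_pos: [0.5627, 0.0836, 0.0899]
tool_rot: [0.998, 0.07, 0.0, 0.0]
force: [-0.1, 0.2, 1.7]
finger_gap: 0.005
gripper_force: 0.9
9.8 [-0.5882  0.498   2.1271  0.5627  0.0836  0.0898] [0.65 0.48 0.67 0.   0.   0.  ]
```

The force rise (0.7 to 2.1 N over 2.1 mm) matches the pad's spring, so it is pressed about 3.3 mm of 8. That is partway down and steady.

```bash
python3 -c "
from station import order; print(order.sign_off())"
```

```text
the job is handed in; nothing more can be done
None
```

I ran the closed fingertips along the stretcher from the back of the heel to the toe, skimming mostly about 5–10 mm above it (about 25 mm just behind the forefoot, where they stepped up over its rear edge), and handed in while holding the pad about 3.3 mm down of its 8 mm; wrist forces stayed near zero until the pad.

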